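# Drop the used round brushes into the leaning soaking can

### The job

Put both round paint brushes into the leaning soaking can, one after the other, bristles first: push the bristles down through the neck past the sprung flap before you let go of the brush, then let it drop right down into the can; the flap will pinch the brush until its thumb lever is held down. Finish with both brushes wholly inside and the flap sprung shut; leave the flat brush in the stand, and the paint jar, the lid and the black bottle where they are.

Things in the scene. Friction and masses are not known exactly. Their poses are not given: they have to be found in the camera images.
- brush_a_center (a point): centre (half-way up) of one of two alike round paint brushes, 130 mm long, about 120 g, bristles down: bristles 16 mm across at the tip, 29 mm higher up; steel ferrule 30 mm across, 30 to 44 mm above the tip, tapering by 60 mm to a straight wooden handle 20 mm across. z runs from bristles to handle end. Starts in a well of the stand, loose by 4 mm all round, its whole handle above the stand's top
- brush_b_center (a point): the other round paint brush, alike: its centre, half-way up
- can: sheet-metal soaking can, fixed in a cradle, leaning 27 degrees from vertical. Origin: centre of its underside; z: its axis, out through the mouth; x: to the can's upper, side (away from the robot); y: level, along the flap's hinge. Body 106 mm (x) by 136 mm (y), 185 mm long, inner floor at z = 4 mm; on it a square neck from z = 185 to 230 mm
- mouth (a point): centre of the neck's mouth, in the plane of its rim (x = 0, y = 0, z = 230 mm of the can). The neck's inside is 44 mm (can's x) by 34 mm (can's y); its walls are 3 mm thick
- flap (a joint): spring-return flap in the neck, rad: 0 shut, grows as it swings inward, stop at 1.35. Pushing a brush through takes some 3 to 15 N, with the most while the ferrule edges past. The flap then pinches the brush against the neck's lower wall and holds it up when let go. Beside a handle it stands at 0.95 to 1.1, beside the ferrule at 1.25; the brush is freed only when the flap is held near its stop
- flap_hinge (a point): middle of the flap's hinge line (along the can's y), 6 mm below the rim at the neck's upper side: x = 21, z = 224 mm of the can. The flap reaches 41 mm from it across the neck, so a brush is past it when its bristle tip is some 50 mm below the rim
- lever_tip (a point): centre of the rubber roller (12 mm across, 30 mm long along the can's y) on the end of the flap's thumb lever, beside the neck on the can's +y side: 60 mm from the hinge line and 60 mm off the neck's middle. Flap shut, it is at x = -24, y = 60, z = 264 mm of the can; pushed down towards the can (about 1.5 N) it turns the flap open by the same angle; let go, it springs back
- stand_top (a point): centre of the top face of the fixed wooden brush stand, 80 mm by 270 mm (along its y), 60 mm tall, with three square wells 39 mm wide and 50 mm deep at y = -85, 0 and 85 mm
- brush_a: the first round brush as a solid; origin at its bristle tip, 65 mm below its centre
- brush_b: the other round brush as a solid; origin at its bristle tip
- flat_brush: bystander: flat brush with a 34 mm wide head, 140 mm tall, standing in the third well of the stand; stays there; origin at the bristle end
- dark_bottle: bystander: black bottle, 52 mm across, 130 mm tall; origin: centre of its underside
- paint_jar: bystander: grey paint jar, 80 mm across, 75 mm tall, white cap; origin: centre of its underside
- lid: bystander: flat white lid lying on the table, 90 mm across, 8 mm thick; origin: centre of its underside
Mind the look-alikes: they are no part of the job. Leave any orange look-alike of the brush_a alone. What is shaped like the brush_b but turquoise is not meant.

How it is judged:
By the outcome, as a careful person would: the job done as asked, in the order asked, and still so for the second after the job is handed in, with the robot touching nothing.
It also fails if it takes over 72 s, if anything falls off the work surface, if the arm or the gripper's body presses on something with over 40 N, if the wrist force passes 120 N, or if a joint passes its speed limit or range.

### The arm

A 6-joint arm with a two-finger parallel gripper is mounted at the origin on the work surface. World frame = base frame: x ahead of the robot, y to its left, z up, the work surface at z = 0. Lengths are in mm, angles in rad, forces in N, time in s.
With the tool pointing down it reaches from about 400 to 925 mm from the base axis. Payload 12.5 kg.
Tool frame: the origin (TCP) lies where the fingers leave the gripper's body, on its centre line; the fingertips stand 78 mm ahead of it and the grasp point (between the pads) lies 59 mm ahead of it; z points along the fingers, y is the direction in which the jaws open and shut (so a half turn about z gives the same grasp; the last joint's range is limited). The gripper opens to 95 mm and grips with 3 to 60 N. Pads are 20 mm wide; open, the fingers measure 119 mm over their backs; the gripper's body (75 mm by 180 mm) begins 59 mm behind the grasp point.
Start: joints at [-0.106, 0.491, 1.559, -0, 1.092, -0.106], TCP at [625.01, 0.022, 292.261] pointing down, gripper open.
Joint ranges: [-3.1, 3.1], [-0.84, 2.19], [0.05, 2.79], [-1.13, 4.28], [0.06, 2.93], [-2.69, 2.69]. Speed limits (rad/s): [2.22, 2.22, 2.79, 3.14, 3.14, 3.14].

### API

Orientations are given as [roll, pitch, yaw] about the fixed x, y, z axes, in that order (R = Rz(yaw) Ry(pitch) Rx(roll)).
In Python, from cell import env, viewer, ticket, search_frame gives the robot as it stands.
- The arm moves only by the shell command python3 -m inch 'ROWS'. ROWS is a JSON object of lists of equal length, an entry for each row: "hand": the opening, from 0 (shut) to 1 (fully open); "delta_pos": the shift along the tool's x, y, z in cm, a list of three; "turn": the turn about the tool's z in rad. A call has 1 to 20 rows; each row shifts and turns the commanded pose from where the row before left it, along the tool's axes as they then stand; what a row does not reach is not made up. A row lasts 1/10 s, in which the tool goes at most 50 mm and 8.59 degrees, less where a joint would pass 70% of its speed; a pose out of reach is approached as far as the arm can. A call is refused whole if a number of a shift passes 5 or a number of a turn 0.15, either way. A call with a gripper value outside its range is refused whole. The fingers move at their own pace and stop on an object; the grip force is fixed at half the most. Time passes only in rows, so rows that do not move let the fingers close. It gives the time, the measured TCP pose, the force and the opening at its end, in the units of the state.
- env.state(): the state, without advancing time (a new reading comes with each control period).
- viewer.read_camera(name): name is "scene" or "side" or "wrist"; returns (picture, depth): 400x640x3 uint8, blue, green, red; 400x640 float32, mm along the optical axis (not along the pixel's ray), 0 where there is no reading.
- viewer.get_calibration(name): a dict with "fx", "fy", "cx", "cy" (pixels), "T" (4x4, takes a point from camera to world coordinates). Camera axes: x right, y down, z forward; pixel columns grow to the right and rows downward; lengths in mm; the calibration is good to about 2 mm. A picture is of the moment at which its call begins: read the wrist's pose just before it. get_calibration takes no time and is no camera call; for the wrist camera it gives the pose at the moment of the call.
- ticket.job_done(): hands the job in, once; it reports no verdict.
Trained networks look in the newest picture that a camera, given by its name, has taken for a name from the list of things; names that differ only in an ending like _2 or _b are one class to them, and where a whole thing is asked for, a point or a joint stands for the part that bears it (a point fixed in the world has none). Each returns a list of dicts, best first, with "p" (0 to 1); they miss things now and then, are a little off and sometimes report something else, mostly with a low value. They report only what shows in the picture. A call takes as long as a camera call. They do not tell look-alikes from the thing itself.
- search_frame(camera, label): "centre" ([column, row] in pixels, amid what is visible of it).
The state is a dict: "t": time; "joints": joint angles; "qvel": joint speeds; "tau": joint torques, N m; "eef_pos": TCP position; "tcp_rot": TCP orientation; "ft_force": force on the tool from outside, world axes, zero at the start; "moment": the same for the moment, N m; "opening": opening from 0.0 (shut) to 1.0 (fully open).
Only numpy, scipy, OpenCV 4.12 (cv2) and the standard library are available. Lean on these libraries where they do the work, as an engineer would, in place of code of your own. Each camera call takes 0.05 s, during which the arm holds its last target.

## Working session

There is one attempt and no reset: what is moved stays moved. The work goes in short steps, Python scripts to look and compute and a shell command to move; the robot and the scene stay as the last step left them, time stands still between calls to the robot, and variables do not carry over. Pictures are saved under pics/ and viewed, and the job is handed in when it is done.

```bash
ls; mkdir -p pics; cat > h.py <<'E'
import numpy as np, cv2
from cell import env, viewer, ticket, search_frame
def shot(cam,name):
    im,d=viewer.read_camera(cam); cv2.imwrite(f'pics/{name}.png',im); np.save(f'pics/{name}.npy',d); return im,d
def px2w(cal,u,v,z):
    p=np.array([(u-cal['cx'])/cal['fx']*z,(v-cal['cy'])/cal['fy']*z,z,1]); return (cal['T']@p)[:3]
E
python3 - <<'E'
from h import *
print(env.state())
for c in ['scene','side','wrist']:
    shot(c,c+'0'); k=viewer.get_calibration(c); print(c,{a:np.round(b,3).tolist() for a,b in k.items()})
E
```

```text
pics
{'t': 0.0, 'joints': array([-1.05608634e-01,  4.91579443e-01,  1.55945343e+00, -1.52047698e-05,
        1.09170226e+00, -1.05601785e-01]), 'qvel': array([-0.00017513,  0.00036652,  0.00133128, -0.00013746,  0.00048318,
        0.00036446]), 'tau': array([-9.52334158e-04, -6.12640929e+01, -2.58175153e+01,  6.92750537e-02,
        4.83079045e-02, -1.38641695e-05]), 'eef_pos': array([6.24841596e+02, 3.14825493e-02, 2.91647977e+02]), 'tcp_rot': array([-3.14045512e+00, -1.07013348e-04,  1.57079643e+00]), 'ft_force': array([ 0.26024439,  0.74127477, -0.22336317]), 'moment': array([-0.01970376, -0.03120185, -0.01801037]), 'opening': 0.9984931020023889}
scene {'fx': 413.586, 'fy': 413.586, 'cx': 323.235, 'cy': 196.397, 'T': [[-0.58, 0.431, -0.691, 1142.727], [0.814, 0.328, -0.479, 427.416], [0.02, -0.841, -0.541, 650.456], [0.0, 0.0, 0.0, 1.0]]}
side {'fx': 474.226, 'fy': 474.226, 'cx': 317.373, 'cy': 208.92, 'T': [[0.962, -0.149, 0.229, 300.648], [-0.273, -0.561, 0.782, -803.682], [0.012, -0.814, -0.58, 768.982], [0.0, 0.0, 0.0, 1.0]]}
wrist {'fx': 305.41, 'fy': 305.41, 'cx': 315.156, 'cy': 198.76, 'T': [[1.0, 0.001, -0.0, 625.294], [0.001, -0.955, -0.296, 82.6], [-0.001, 0.296, -0.955, 385.314], [0.0, 0.0, 0.0, 1.0]]}
```

View images.

View pics/scene0.png

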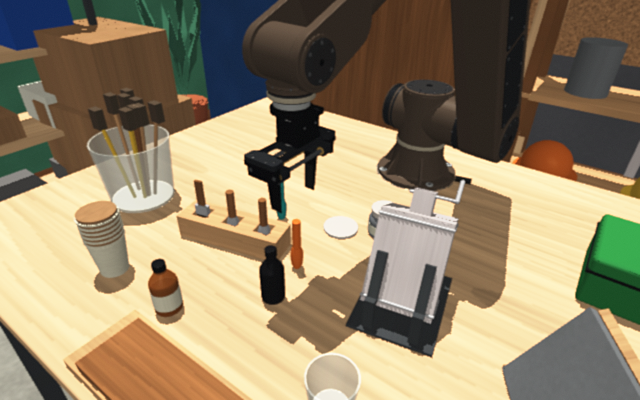

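View pics/side0.png

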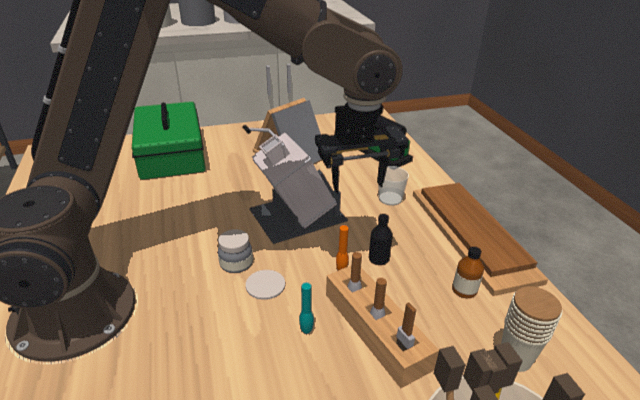

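View pics/wrist0.png

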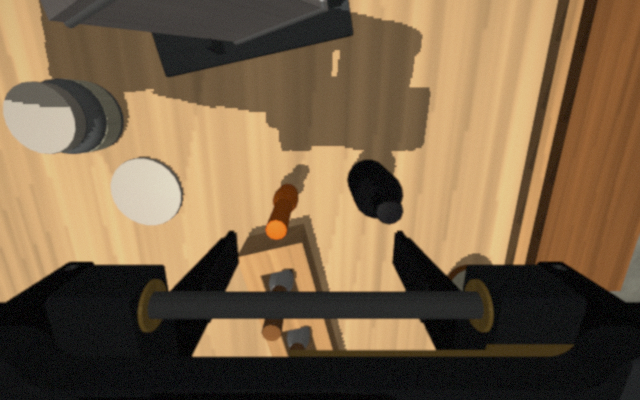

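```bash
python3 - <<'E'
from h import *
for c in ['scene','side','wrist']:
    im=cv2.imread(f'pics/{c}0.png')
    for l in ['brush_a_center','brush_a','flat_brush','mouth','flap_hinge','lever_tip','stand_top','can']:
        try:
            r=search_frame(c,l); print(c,l,[(np.round(x['centre']).tolist(),round(x['p'],2)) for x in r[:4]])
        except Exception as e: print(c,l,e)
s=cv2.imread('pics/scene0.png'); d=cv2.imread('pics/side0.png')
a=cv2.resize(s[160:290,160:320],None,fx=4,fy=4,interpolation=cv2.INTER_CUBIC)
b=cv2.resize(d[220:390,290:450],None,fx=3.5,fy=3.5,interpolation=cv2.INTER_CUBIC)
cv2.imwrite('pics/c1.png',a); cv2.imwrite('pics/c2.png',b)
cv2.imwrite('pics/c3.png',cv2.resize(d[110:240,220:360],None,fx=4,fy=4,interpolation=cv2.INTER_CUBIC))
cv2.imwrite('pics/c4.png',cv2.resize(s[170:360,330:480],None,fx=3,fy=3,interpolation=cv2.INTER_CUBIC))
E
```

```text
scene brush_a_center [([265.0, 223.0], 0.83), ([294.0, 248.0], 0.71)]
scene brush_a [([264.0, 217.0], 0.67), ([233.0, 211.0], 0.64), ([295.0, 249.0], 0.63), ([283.0, 207.0], 0.57)]
scene flat_brush [([201.0, 203.0], 0.62)]
scene mouth [([264.0, 213.0], 0.73), ([413.0, 256.0], 0.67)]
scene flap_hinge [([412.0, 251.0], 0.62)]
scene lever_tip [([458.0, 191.0], 0.51)]
scene stand_top [([239.0, 232.0], 0.87)]
scene can [([413.0, 255.0], 0.82)]
side brush_a_center [([354.0, 272.0], 0.96), ([346.0, 248.0], 0.82)]
side brush_a [([356.0, 273.0], 0.84), ([344.0, 246.0], 0.82), ([308.0, 309.0], 0.63), ([378.0, 302.0], 0.61)]
side flat_brush [([409.0, 330.0], 0.72)]
side mouth [([296.0, 175.0], 0.66)]
side flap_hinge [([381.0, 238.0], 0.72), ([292.0, 177.0], 0.7)]
side lever_tip [([265.0, 133.0], 0.75)]
side stand_top [([381.0, 329.0], 0.97), ([265.0, 144.0], 0.51)]
side can [([295.0, 175.0], 0.68)]
wrist brush_a_center [([277.0, 290.0], 0.96), ([283.0, 213.0], 0.73), ([296.0, 340.0], 0.42), ([63.0, 118.0], 0.17)]
wrist brush_a [([282.0, 209.0], 0.65), ([297.0, 340.0], 0.58), ([276.0, 290.0], 0.56)]
wrist flat_brush [([145.0, 188.0], 0.65)]
wrist mouth [([192.0, 13.0], 0.95), ([279.0, 288.0], 0.31)]
wrist flap_hinge [([192.0, 16.0], 0.69)]
wrist lever_tip []
wrist stand_top [([288.0, 268.0], 0.73)]
wrist can [([193.0, 15.0], 0.81)]
```

View pics/c1.png

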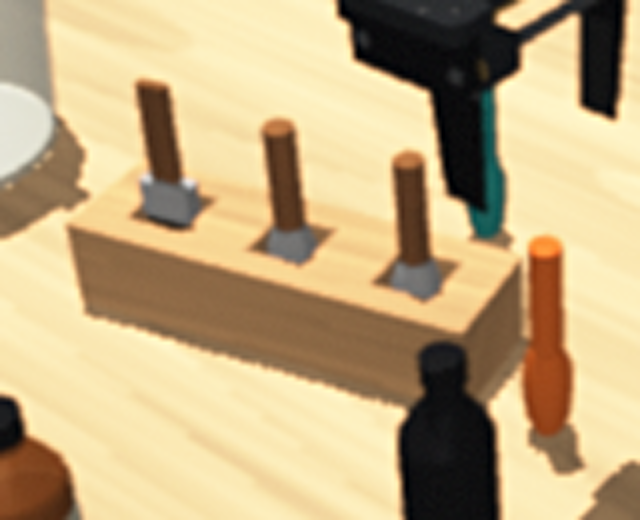

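View pics/c2.png

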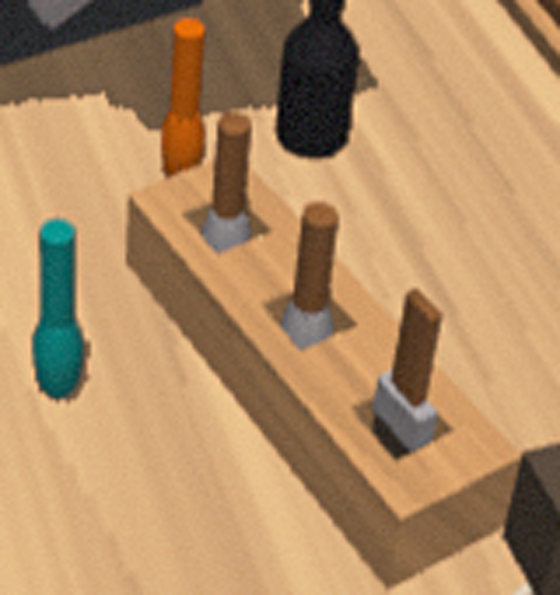

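View pics/c3.png

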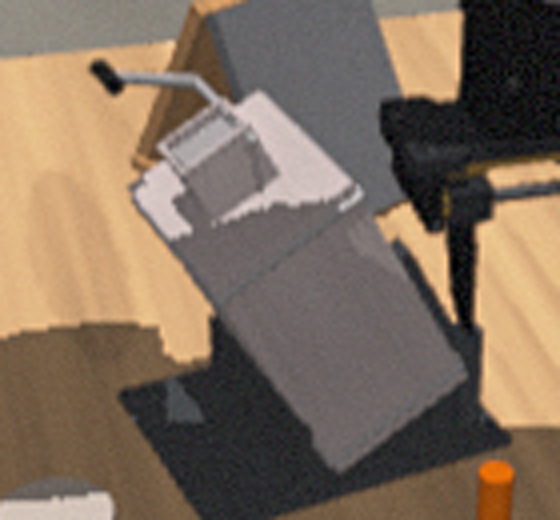

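View pics/c4.png

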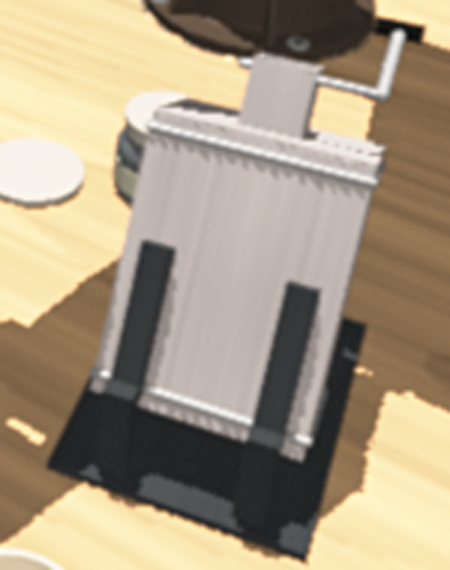

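```bash
cat >> h.py <<'E'
def cloud(c,name):
    k=viewer.get_calibration(c); d=np.load(f'pics/{name}.npy'); v,u=np.mgrid[0:400,0:640]
    P=np.stack([(u-k['cx'])/k['fx']*d,(v-k['cy'])/k['fy']*d,d,np.ones_like(d)],-1)@k['T'].T
    P=P[...,:3]; P[d<=0]=np.nan; return P
E
python3 - <<'E'
from h import *
for c,boxes in [('side',[('a',345,368,252,283),('b',368,392,276,310),('flat',396,420,300,335)]),('scene',[('a',255,272,196,226),('b',223,240,189,218),('flat',193,208,178,206)])]:
    P=cloud(c,c+'0')
    for n,u0,u1,v0,v1 in boxes:
        Q=P[v0:v1,u0:u1].reshape(-1,3); Q=Q[(Q[:,2]>90)&(Q[:,2]<160)]
        # only near
        print(c,n,len(Q),np.round(np.median(Q,0)),'max z',np.nanmax(Q[:,2]).round())
        # circle fit
        from scipy.optimize import least_squares
        m=np.median(Q,0); Q=Q[np.hypot(*(Q-m)[:,:2].T)<25]
        cam=viewer.get_calibration(c)['T'][:3,3]
        dirv=(m-cam)[:2]/np.linalg.norm((m-cam)[:2])
        side=Q[Q[:,2]<np.nanmax(Q[:,2])-8]
        r=least_squares(lambda p:np.hypot(side[:,0]-p[0],side[:,1]-p[1])-10,m[:2]+7*dirv,loss='soft_l1')
        print('  circle',r.x.round(1),'median+7',(m[:2]+7*dirv).round(1), 'z',Q[:,2].min().round(),Q[:,2].max().round())
    S=P.reshape(-1,3); S=S[(abs(S[:,2]-60)<4)&(S[:,0]>400)&(S[:,0]<800)&(S[:,1]<50)&(S[:,1]>-350)]
    S=S.astype(np.float32); print(c,'stand',cv2.minAreaRect(S[:,:2]),S[:,2].mean())
E
```

```text
side a 225 [ 580. -135.  122.] max z 143.0
  circle [ 583.4 -128. ] median+7 [ 582.9 -128.7] z 90.0 143.0
side b 250 [ 600. -218.  122.] max z 142.0
  circle [ 603.  -210.6] median+7 [ 602.7 -211.6] z 90.0 142.0
side flat 298 [ 621. -298.  125.] max z 152.0
  circle [ 628.4 -293.2] median+7 [ 625.  -291.9] z 90.0 152.0Traceback (most recent call last):
  File "<stdin>", line 17, in <module>
cv2.error: OpenCV(4.12.0) /io/opencv/modules/imgproc/src/convhull.cpp:143: error: (-215:Assertion failed) total >= 0 && (depth == CV_32F || depth == CV_32S) in function 'convexHull'
```

```bash
python3 - <<'E'
from h import *
from scipy.optimize import least_squares
c='scene';P=cloud(c,'scene0')
for n,u0,u1,v0,v1 in [('a',255,272,196,226),('b',223,240,189,218),('flat',193,208,178,206)]:
    Q=P[v0:v1,u0:u1].reshape(-1,3); Q=Q[(Q[:,2]>90)&(Q[:,2]<160)]
    m=np.median(Q,0); cam=viewer.get_calibration(c)['T'][:3,3]
    dv=(m-cam)[:2]/np.linalg.norm((m-cam)[:2])
    Q=Q[np.hypot(*(Q-m)[:,:2].T)<25]
    r=least_squares(lambda p:np.hypot(Q[:,0]-p[0],Q[:,1]-p[1])-10,m[:2]+7*dv,loss='soft_l1'); print(n,r.x.round(1),(m[:2]+7*dv).round(1),Q[:,2].max())
# can
fs=[]
for c in ['scene','side']:
    P=cloud(c,c+'0'); 
    box=(slice(180,360),slice(340,480)) if c=='scene' else (slice(115,245),slice(235,350))
    Q=P[box].reshape(-1,3); Q=Q[(Q[:,2]>20)&(Q[:,2]<330)&(Q[:,0]>400)&(Q[:,0]<850)&(Q[:,1]>-60)&(Q[:,1]<350)]
    print(c,len(Q),np.percentile(Q,[2,50,98],axis=0).round())
    np.save(f'pics/can_{c}.npy',Q)
for c,l,u,v in [('scene','mouth',425,192),('side','lever',247,128),('scene','lever',466,180),('side','mouth',272,146)]:
    P=cloud(c,c+'0'); print(c,l,P[v-3:v+4,u-3:u+4].reshape(-1,3)[::6].round().tolist())
E
```

```text
a [ 582.8 -128.9] [ 583.3 -128.1] 140.96437779717513
b [ 602.5 -212. ] [ 603.5 -210.9] 141.79806970986294
flat [ 620.2 -293.5] [ 623.3 -295.2] 150.3302789520704
scene 9334 [[464. 160.  38.]
 [577. 228. 148.]
 [651. 292. 243.]]
side 5412 [[448. -34.  28.]
 [533. 155. 168.]
 [635. 265. 320.]]
scene mouth [[460.0, 190.0, 225.0], [93.0, 81.0, 4.0], [456.0, 199.0, 225.0], [495.0, 211.0, 246.0], [498.0, 210.0, 245.0], [499.0, 209.0, 243.0], [499.0, 207.0, 240.0], [502.0, 207.0, 239.0], [499.0, 217.0, 241.0]]
side lever [[425.0, 266.0, 261.0], [510.0, 813.0, -0.0], [506.0, 810.0, -3.0], [432.0, 254.0, 261.0], [429.0, 248.0, 262.0], [426.0, 244.0, 261.0], [425.0, 254.0, 254.0], [481.0, 769.0, -0.0], [435.0, 245.0, 254.0]]
scene lever [[429.0, 255.0, 261.0], [-61.0, 154.0, 0.0], [425.0, 263.0, 260.0], [428.0, 263.0, 259.0], [431.0, 262.0, 258.0], [431.0, 261.0, 255.0], [438.0, 261.0, 257.0], [441.0, 260.0, 255.0], [430.0, 268.0, 254.0]]
side mouth [[476.0, 218.0, 230.0], [488.0, 203.0, 236.0], [485.0, 202.0, 234.0], [483.0, 205.0, 230.0], [479.0, 200.0, 230.0], [476.0, 196.0, 230.0], [474.0, 200.0, 226.0], [470.0, 187.0, 231.0], [484.0, 186.0, 229.0]]
```

```bash
cat >> h.py <<'E'
def canT(p,lean=np.radians(27)):
    ps=p[3]; h=np.array([np.cos(ps),np.sin(ps),0]); 
    zc=-np.sin(lean)*h+np.cos(lean)*np.array([0,0,1]); xc=np.cos(lean)*h+np.sin(lean)*np.array([0,0,1]); yc=np.cross(zc,xc)
    return np.stack([xc,yc,zc],1),np.array(p[:3])
def sdbox(Q,c,b):
    q=abs(Q-c)-b; return np.linalg.norm(np.maximum(q,0),axis=1)+np.minimum(q.max(1),0)
E
python3 - <<'E'
from h import *
from scipy.optimize import least_squares
A=np.load('pics/can_scene.npy');B=np.load('pics/can_side.npy')
def near(Q,p): 
    R,o=canT(p); L=(Q-o)@R; return Q[(abs(L[:,0])<70)&(abs(L[:,1])<90)&(L[:,2]>15)&(L[:,2]<245)]
def res(p,Q,lean):
    R,o=canT(p,lean); L=(Q-o)@R
    d1=sdbox(L,[0,0,92.5],np.array([53,68,92.5])); d2=sdbox(L,[0,0,205],np.array([25,20,25]))
    d3=np.linalg.norm(L-np.stack([0*L[:,0]-24,np.clip(L[:,1],45,75),0*L[:,0]+264],1),axis=1)-6
    return np.minimum(np.minimum(d1,d2),d3)
mouth0=np.array([483,203,232])
for name,Q0 in [('scene',A),('side',B),('both',np.vstack([A,B]))]:
  best=None
  for y0 in np.radians([-20,0,10,20,30,40]):
    R,o=canT([0,0,0,y0]); o=mouth0-R@[0,0,230]; p=np.r_[o,y0]
    for it in range(4):
        Q=near(Q0,p)
        r=least_squares(lambda q:res(q[:4],Q,np.radians(27)),p,loss='soft_l1',f_scale=2,x_scale=[1,1,1,.01]); p=r.x
    if best is None or r.cost/len(Q)<best[0]: best=(r.cost/len(Q),p,len(Q))
  p=best[1]; R,o=canT(p)
  print(name,best[0].round(2),best[2],'o',o.round(1),'yaw',np.degrees(p[3]).round(2),'mouth',(o+R@[0,0,230]).round(1),'lever',(o+R@[-24,60,264]).round(1))
  d=abs(res(p,near(Q0,p),np.radians(27))); print(np.percentile(d,[50,80,95]).round(1))
np.save('pics/canp.npy',p)
E
```

```text
scene 4.18 8129 o [577.1 226.9  31.9] yaw 11.65 mouth [474.9 205.9 236.8] lever [426.7 257.2 256.2]
[ 1.2  2.9 12.3]
side 3.25 4281 o [576.4 226.1  31.3] yaw 11.65 mouth [474.1 205.  236.3] lever [425.9 256.3 255.7]
[ 1.3  2.8 10.2]
both 3.84 12399 o [577.3 226.3  31.8] yaw 11.6 mouth [475.  205.3 236.8] lever [426.8 256.6 256.2]
[ 1.2  2.9 12.1]
```

```bash
python3 -m inch '{"hand":[0.55,0.55,0.55,0.55,0.55,0.55,0.55,0.55,0.55,0.55,0.55,0.55,0.55,0.55,0.55,0.55],"delta_pos":[[-2.57,-0.84,1.0],[-2.57,-0.84,1.0],[-2.57,-0.84,1.0],[-2.57,-0.84,1.0],[-2.57,-0.84,1.0],[0,0,0],[0,0,0],[0,0,0],[0,0,0],[0,0,0],[0,0,0],[0,0,0],[0,0,0],[0,0,0],[0,0,0],[0,0,0]],"turn":[0,0,0,0,0,0.15,0.15,0.15,0.15,0.15,0.15,0.15,0.15,0.15,0.018,0]}'
python3 - <<'E'
from h import *
s=env.state();print(s['t'],s['eef_pos'],s['tcp_rot'],s['joints'].round(2),s['ft_force'])
im,d=shot('wrist','w1'); 
k=viewer.get_calibration('wrist')
print(k['T'].round(2).tolist())
for l in ['brush_a_center','mouth']: print(search_frame('wrist',l)[:3])
E
```

```text
t: 2.95
eef_pos: [583.0, -128.5, 242.3]
tcp_rot: [3.142, -0.0, 0.206]
ft_force: [0.6, -0.4, -0.3]
opening: 0.549
2.95 [ 583.02745906 -128.48320611  242.26469433] [ 3.14154722e+00 -1.22372647e-04  2.06156927e-01] [-0.33  0.5   1.69  0.    0.95  1.04] [ 0.58169784 -0.35992417 -0.28148076]
[[0.21, -0.94, -0.29, 665.37], [-0.98, -0.2, -0.06, -112.53], [0.0, 0.3, -0.96, 335.78], [0.0, 0.0, 0.0, 1.0]]
[{'centre': [197.5, 176.7], 'p': 0.8}, {'centre': [313.0, 211.5], 'p': 0.6}]
[]
```

View pics/w1.png

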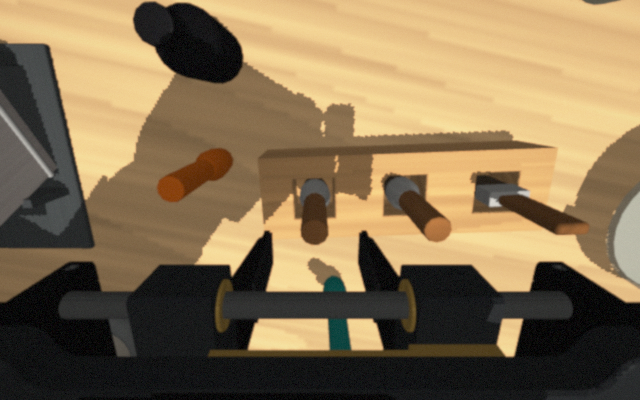

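```bash
python3 - <<'E'
from h import *
P=cloud('wrist','w1'); Q=P[170:250,295:335].reshape(-1,3); Q=Q[(Q[:,2]>75)&(Q[:,2]<150)]
top=Q[Q[:,2]>136]; print(len(top),top.mean(0).round(1), (top.min(0)+top.max(0))/2, top[:,2].max())
Q2=P[170:250,390:460].reshape(-1,3); top=Q2[Q2[:,2]>136]; print(len(top),top.mean(0).round(1),(top.min(0)+top.max(0))/2)
E
```

```text
614 [ 583.6 -129.4  140.5] [ 582.75599551 -129.73406453  139.22225383] 142.3667220516389
643 [ 603.1 -211.3  140.6] [ 602.37106527 -212.15965651  139.37392505]
```

```bash
python3 -m inch '{"hand":[0.55,0.55,0.55,0.55,0,0,0,0,0,0],"delta_pos":[[0,0.08,2.0],[0,0,2.0],[0,0,1.8],[0,0,0],[0,0,0],[0,0,0],[0,0,0],[0,0,0],[0,0,0],[0,0,0]],"turn":[0,0,0,0,0,0,0,0,0,0]}'
```

```text
t: 4.1
eef_pos: [583.3, -129.3, 184.7]
tcp_rot: [3.141, -0.001, 0.203]
ft_force: [-0.8, -0.4, 3.2]
opening: 0.203
```

```bash
python3 -m inch '{"hand":[0,0,0,0,0,0,0,0,0,0,0,0,0,0,0,0,0,0,0,0],"delta_pos":[[0,0,-1.5],[0,0,-3],[0,0,-3.5],[0,0,-3.5],[0,0,-3.5],[0,0,-3.5],[0,0,-3.5],[0,0,-3],[0,0,-1],[-0.38,-3.49,0],[-0.38,-3.49,0],[-0.38,-3.49,0],[-0.38,-3.49,0],[-0.38,-3.49,0],[-0.38,-3.49,0],[-0.38,-3.49,0],[-0.38,-3.49,0],[-0.38,-3.49,0],[-0.38,-3.49,0],[0,0,0]],"turn":[0,0,0,0,0,0,0,0,0,0,0,0,0,0,0,0,0,0,0,0]}'
python3 - <<'E'
from h import *
s=env.state();print(s['t'],s['eef_pos'],s['tcp_rot'],s['joints'].round(2),s['ft_force'])
for c in ['scene','side','wrist']: shot(c,c+'2')
a=cv2.imread('pics/scene2.png'); b=cv2.imread('pics/side2.png')
cv2.imwrite('pics/m2.png',np.hstack([cv2.resize(a[80:260,350:500],None,fx=2.6,fy=3,interpolation=cv2.INTER_CUBIC)[:, :390],cv2.resize(b[30:210,210:350],None,fx=2.8,fy=3,interpolation=cv2.INTER_CUBIC)]))
E
```

```text
t: 6.1
eef_pos: [474.3, 207.7, 443.0]
tcp_rot: [-3.141, 0.002, 0.206]
ft_force: [-0.2, -0.0, -1.4]
opening: 0.206
6.1 [474.27977477 207.69276736 443.02028878] [-3.14099798e+00  1.76637645e-03  2.06114762e-01] [0.28 0.21 1.58 0.   1.35 1.65] [-0.23211461 -0.00319462 -1.35292432]
```

View pics/m2.png

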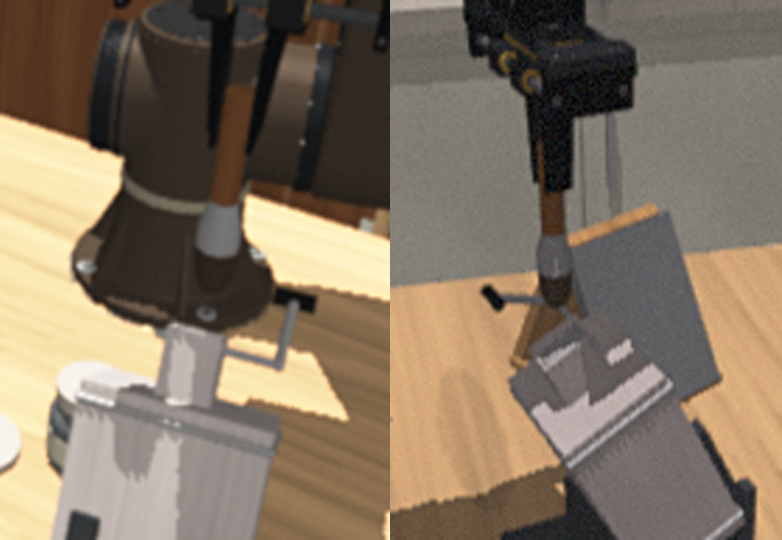

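View pics/wrist2.png

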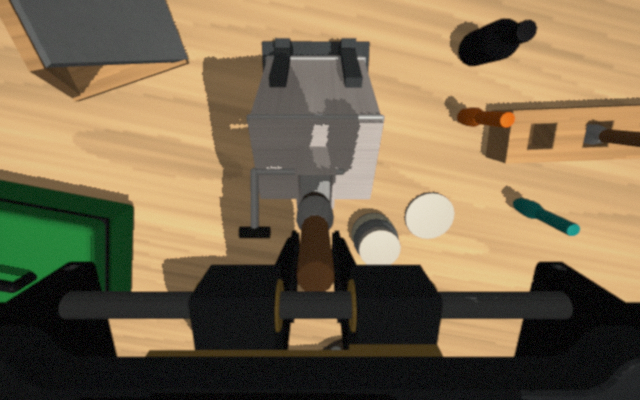

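```bash
cat >> h.py <<'E'
from scipy.optimize import least_squares
def brushfit(c,name,xy,z0,z1,r=10,zmin=None):
    P=cloud(c,name).reshape(-1,3); Q=P[(np.hypot(P[:,0]-xy[0],P[:,1]-xy[1])<22)&(P[:,2]>z0)&(P[:,2]<z1)]
    f=least_squares(lambda p:np.hypot(Q[:,0]-p[0],Q[:,1]-p[1])-r,xy,loss='soft_l1'); return len(Q),f.x.round(1)
def brushprofile(z,tip):
    return np.interp(z-tip,[0,25,30,44,60,130],[8,14.5,15,15,10,10])
E
python3 - <<'E'
from h import *
for c in ['scene','side']:
    print(c,'handle',brushfit(c,c+'2',[474,207],330,360,10),'ferrule',brushfit(c,c+'2',[474,207],301,311,15))
    P=cloud(c,c+'2').reshape(-1,3); Q=P[(np.hypot(P[:,0]-474,P[:,1]-207)<20)&(P[:,2]>255)&(P[:,2]<400)]
    print(np.percentile(Q[:,2],[0,1,3,5]).round())
    # refit can neck only in y with new picture (tip of neck)
from h import canT
p=np.load('pics/canp.npy');
for c in ['scene','side']:
    P=cloud(c,c+'2').reshape(-1,3)
    R,o=canT(p); L=(P-o)@R
    n=L[(abs(L[:,0])<35)&(L[:,2]>190)&(L[:,2]<225)&(abs(L[:,1])<32)]
    print(c,len(n),'y ext',np.percentile(n[:,1],[1,5,50,95,99]).round(1),'x ext',np.percentile(n[:,0],[1,5,50,95,99]).round(1))
    b=L[(abs(L[:,0])<60)&(L[:,2]>30)&(L[:,2]<175)&(abs(L[:,1])<80)]
    print('   body y',np.percentile(b[:,1],[1,5,50,95,99]).round(1),'x',np.percentile(b[:,0],[1,5,50,95,99]).round(1))
# wrist view
P=cloud('wrist','wrist2').reshape(-1,3);R,o=canT(p); L=(P-o)@R
n=L[(abs(L[:,0])<35)&(L[:,2]>190)&(L[:,2]<225)&(abs(L[:,1])<32)]
print('wrist',len(n),np.percentile(n[:,1],[1,5,50,95,99]).round(1))
b=L[(abs(L[:,0])<60)&(L[:,2]>30)&(L[:,2]<190)&(abs(L[:,1])<80)]
print('   body y',np.percentile(b[:,1],[1,5,50,95,99]).round(1),'x',np.percentile(b[:,0],[1,5,50,95,99]).round(1))
print('wrist handle top',(lambda Q:(len(Q),Q.mean(0)))(P[(P[:,2]>391)&(P[:,2]<402)&(np.hypot(P[:,0]-474,P[:,1]-207)<15)]))
E
```

```text
scene handle (178, array([473.4, 206.7])) ferrule (83, array([473.1, 207.1]))
[268. 272. 277. 280.]
side handle (106, array([475.9, 207.1])) ferrule (50, array([475.5, 207.9]))
[269. 273. 277. 281.]
scene 472 y ext [-25.6 -19.7   1.1  19.2  29. ] x ext [-19.4   8.8  24.1  26.1  27.1]
   body y [-67.6 -62.4   3.1  64.2  67.1] x [-25.9  49.9  52.4  54.8  56.3]
side 373 y ext [-25.7 -22.4 -18.6  17.4  19.8] x ext [-23.7 -22.6   0.1  22.5  25.4]
   body y [-73.1 -70.9 -67.9 -20.1  54.1] x [-58.6 -53.6  -3.2  50.5  57.4]
wrist 1441 [-22.1 -19.5  -3.1  14.6  17.4]
   body y [-69.6 -65.2  -4.2  59.7  64.4] x [-49.9 -37.4  50.5  54.3  56.7]
wrist handle top (1288, array([477.63560983, 203.98237633, 398.38503932]))
```

```bash
python3 -m inch '{"hand":[0,0,0,0],"delta_pos":[[0.35,0.17,1.3],[0,0,1.3],[0,0,0],[0,0,0]],"turn":[0,0,0,0]}'
python3 - <<'E'
from h import *
s=env.state();print(s['t'],s['eef_pos'],s['ft_force'])
for c in ['scene','side','wrist']: shot(c,c+'3')
a=cv2.imread('pics/scene3.png'); b=cv2.imread('pics/side3.png'); w=cv2.imread('pics/wrist3.png')
f=lambda i:cv2.resize(i,(390,500),interpolation=cv2.INTER_CUBIC)
cv2.imwrite('pics/m3.png',np.hstack([f(a[130:230,390:468]),f(b[80:180,230:308])]))
cv2.imwrite('pics/w3.png',cv2.resize(w[140:300,220:420],None,fx=3.5,fy=3.5,interpolation=cv2.INTER_CUBIC))
E
```

```text
t: 6.65
eef_pos: [479.8, 203.3, 417.8]
tcp_rot: [3.141, 0.001, 0.202]
ft_force: [0.6, -0.0, -0.4]
opening: 0.202
6.65 [479.80229071 203.28472889 417.78242923] [ 0.57871721 -0.04171419 -0.41630444]
```

View pics/m3.png

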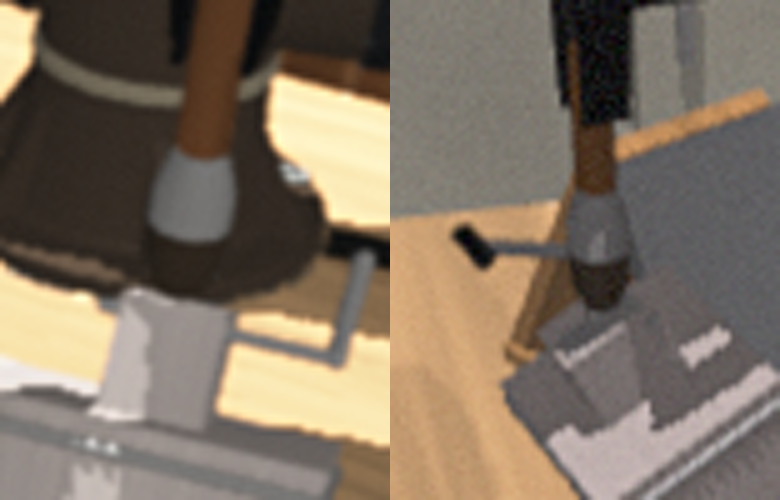

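View pics/w3.png

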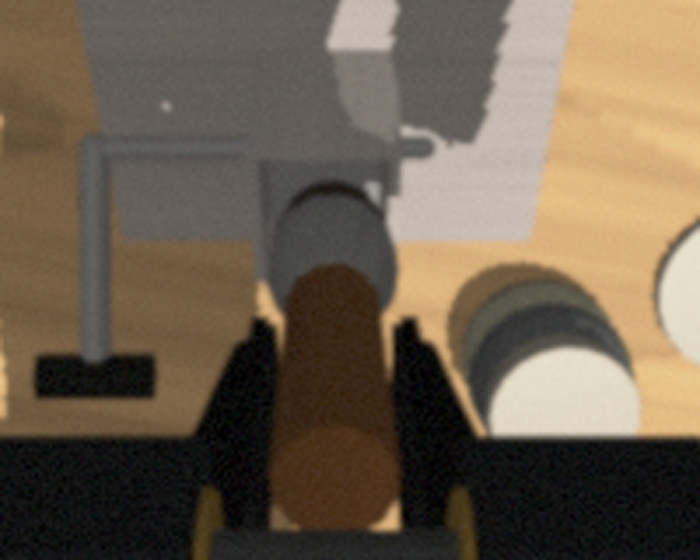

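```bash
python3 - <<'E'
from h import *
s=env.state(); g=s['eef_pos']; p=np.load('pics/canp.npy'); R,o=canT(p); M=o+R@[0,0,230]
yc=R[:,1]; hc=np.array([np.cos(p[3]),np.sin(p[3]),0])
print('tcp-mouth: y',((g-M)@yc).round(1),'h',((g-M)@hc).round(1))
tip=g[2]-174
for c in ['scene','side']:
    for nm,z0,z1,r in [('handle',tip+62,tip+93,10),('ferrule',tip+31,tip+43,15)]:
        n,x=brushfit(c,c+'3',g[:2],z0,z1,r); d=np.r_[x,0]-M; print(c,nm,n,x,'y',(d@yc).round(1),'h',(d@hc).round(1))
for c in ['scene','side','wrist']:
    P=cloud(c,c+'3').reshape(-1,3); L=(P-o)@R
    n=L[(L[:,0]>15)&(L[:,0]<32)&(L[:,2]>192)&(L[:,2]<224)&(abs(L[:,1])<28)]
    n2=L[(L[:,0]>-22)&(L[:,0]<22)&(L[:,2]>192)&(L[:,2]<224)&(abs(abs(L[:,1])-20)<6)]
    up=n2[n2[:,1]>0,1]; lo=n2[n2[:,1]<0,1]
    print(c,'upper wall x',np.median(n[:,0]).round(1),'y ext',np.percentile(n[:,1],[2,98]).round(1),'side walls',len(lo),np.median(lo).round(1) if len(lo) else '',len(up),np.median(up).round(1) if len(up) else '')
    b=L[(abs(L[:,0])<45)&(L[:,2]>30)&(L[:,2]<178)&(abs(abs(L[:,1])-68)<8)]
    print('   body side', [ (int((sg*b[:,1]>0).sum()),np.median(b[sg*b[:,1]>0,1]).round(1)) for sg in (-1,1) if (sg*b[:,1]>0).sum()>20])
E
```

```text
tcp-mouth: y -2.5 h 4.3
scene handle 173 [479.1 202.3] y -3.7 h 3.4
scene ferrule 100 [478.7 202.5] y -3.5 h 3.1
side handle 106 [480.9 204. ] y -2.4 h 5.5
side ferrule 55 [480.7 204.9] y -1.5 h 5.5
scene upper wall x 24.0 y ext [-21.4  21. ] side walls 4 -16.4 28 19.1
   body side [(83, np.float64(67.1))]
side upper wall x 19.5 y ext [-24.8   7.2] side walls 197 -19.8 15 17.8
   body side [(1627, np.float64(-68.0))]
wrist upper wall x 24.8 y ext [-20.9  17.6] side walls 41 -18.6 42 15.4
   body side []
```

```bash
python3 -m inch '{"hand":[0,0,0,0,0],"delta_pos":[[0,-0.2,0.6],[0,0,1.0],[0,0,1.0],[0,0,0],[0,0,0]],"turn":[0,0,0,0,0]}'
python3 - <<'E'
from h import *
s=env.state();print(s['t'],s['eef_pos'],s['ft_force'])
w,d=shot('wrist','wrist4');shot('side','side4')
b=cv2.imread('pics/side4.png')
f=lambda i:cv2.resize(i,(390,500),interpolation=cv2.INTER_CUBIC)
cv2.imwrite('pics/w4.png',np.hstack([cv2.resize(w[140:268,270:370],(390,500),interpolation=cv2.INTER_CUBIC),f(b[80:180,230:308])]))
E
```

```text
t: 7.3
eef_pos: [478.6, 205.9, 391.6]
tcp_rot: [3.141, 0.002, 0.203]
ft_force: [-3.3, -1.1, -1.3]
opening: 0.205
7.3 [478.6193425  205.87058565 391.55683713] [-3.29602665 -1.06675295 -1.28636423]
```

View pics/w4.png

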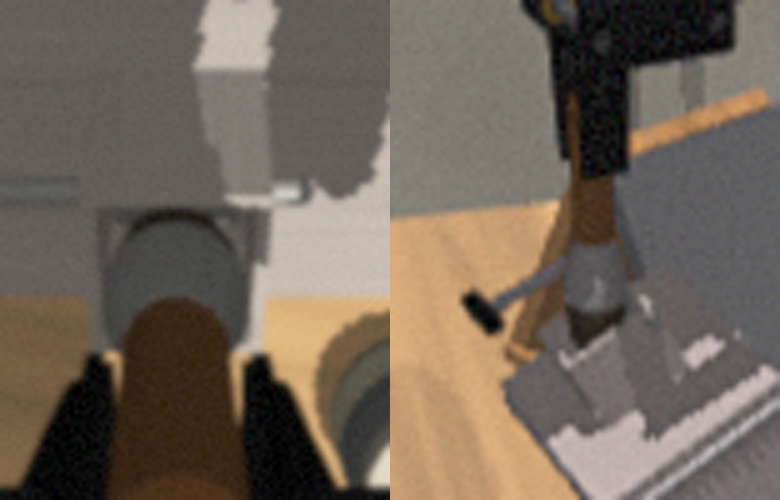

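```bash
python3 -m inch '{"hand":[0,0,0,0,0],"delta_pos":[[-0.3,0.08,0.5],[-0.4,0,0.6],[-0.5,0,0.6],[0,0,0],[0,0,0]],"turn":[0,0,0,0,0]}'
python3 - <<'E'
from h import *
s=env.state();print(s['t'],s['eef_pos'],s['ft_force'],s['moment'])
w,d=shot('wrist','wrist5');shot('side','side5')
b=cv2.imread('pics/side5.png')
f=lambda i:cv2.resize(i,(390,500),interpolation=cv2.INTER_CUBIC)
cv2.imwrite('pics/w5.png',np.hstack([cv2.resize(w[140:268,270:370],(390,500),interpolation=cv2.INTER_CUBIC),f(b[80:180,230:308])]))
E
```

```text
t: 7.9
eef_pos: [467.9, 202.8, 375.4]
tcp_rot: [-3.141, -0.002, 0.203]
ft_force: [3.7, 1.2, -0.4]
opening: 0.207
7.9 [467.86735097 202.83073066 375.37873386] [ 3.69964093  1.16645643 -0.38367551] [ 3.67372964e-01 -9.22869253e-01  7.44246779e-04]
```

View pics/w5.png

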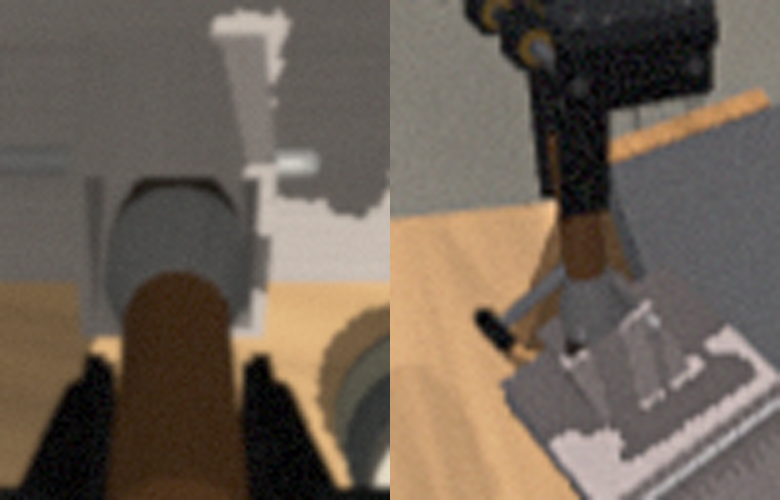

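```bash
python3 -m inch '{"hand":[0,0,0,0,0],"delta_pos":[[-0.4,0,0.6],[-0.4,0,0.6],[-0.4,0,0.6],[0,0,0],[0,0,0]],"turn":[0,0,0,0,0]}'
python3 - <<'E'
from h import *
s=env.state();print(s['t'],s['eef_pos'],s['ft_force'],s['moment'])
w,d=shot('wrist','wrist6');shot('side','side6')
b=cv2.imread('pics/side6.png')
f=lambda i:cv2.resize(i,(390,500),interpolation=cv2.INTER_CUBIC)
cv2.imwrite('pics/w6.png',np.hstack([cv2.resize(w[140:268,270:370],(390,500),interpolation=cv2.INTER_CUBIC),f(b[80:180,230:308])]))
E
```

```text
t: 8.5
eef_pos: [455.8, 200.3, 357.2]
tcp_rot: [3.142, -0.0, 0.203]
ft_force: [2.9, 0.8, -1.5]
opening: 0.208
8.5 [455.81900144 200.32222469 357.20117955] [ 2.92708179  0.78677169 -1.45956528] [ 0.29072167 -0.71624966 -0.01059328]
```

View pics/w6.png

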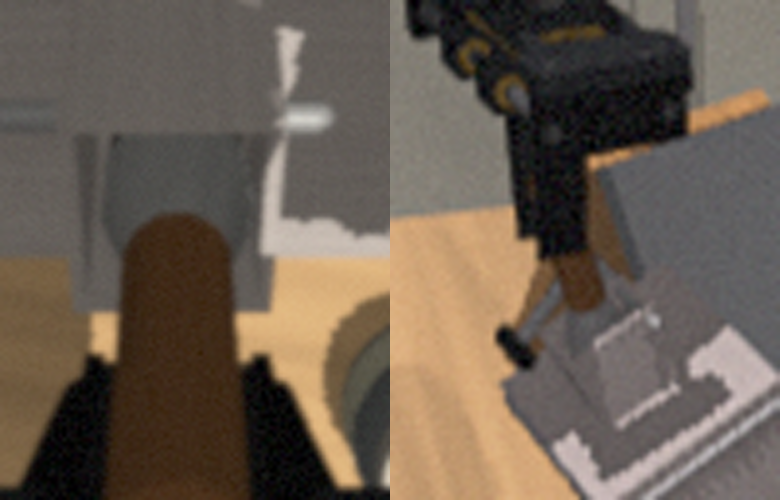

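```bash
python3 -m inch '{"hand":[0,0,0,0,0],"delta_pos":[[-0.2,0,0.6],[-0.1,0,0.6],[-0.05,0,0.55],[0,0,0],[0,0,0]],"turn":[0,0,0,0,0]}'; python3 -m inch '{"hand":[0,0,0,0],"delta_pos":[[0.1,0,0.5],[0.2,0,0.5],[0,0,0],[0,0,0]],"turn":[0,0,0,0]}'
python3 - <<'E'
from h import *
s=env.state();print(s['t'],s['eef_pos'],s['ft_force'],s['moment'])
w,d=shot('wrist','wrist7');shot('side','side7')
b=cv2.imread('pics/side7.png')
f=lambda i:cv2.resize(i,(390,500),interpolation=cv2.INTER_CUBIC)
cv2.imwrite('pics/w7.png',np.hstack([cv2.resize(w[140:268,270:370],(390,500),interpolation=cv2.INTER_CUBIC),f(b[80:180,230:308])]))
E
```

```text
t: 9.1
eef_pos: [452.3, 199.6, 339.5]
tcp_rot: [3.142, 0.0, 0.203]
ft_force: [4.6, 0.5, -4.2]
opening: 0.205
t: 9.5
eef_pos: [455.4, 200.3, 329.5]
tcp_rot: [3.142, -0.0, 0.203]
ft_force: [5.8, 0.8, -3.3]
opening: 0.201
9.5 [455.42812495 200.25661042 329.47216472] [ 5.79463828  0.83575395 -3.32804363] [ 0.43247605 -1.23334056 -0.04593212]
```

View pics/w7.png

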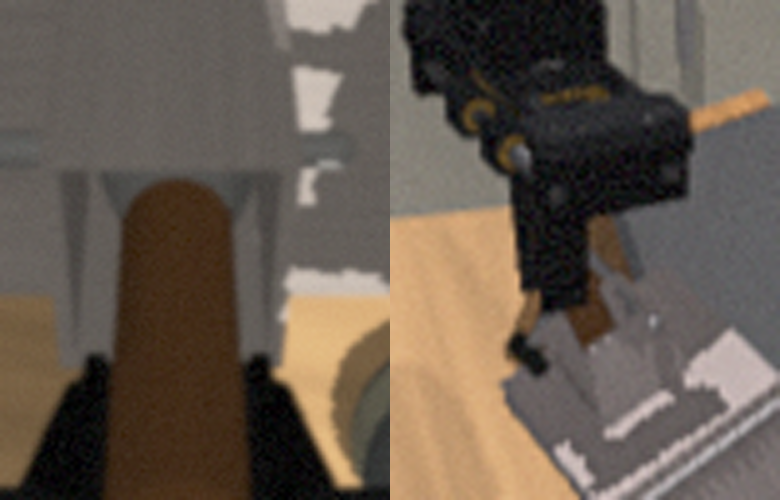

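```bash
python3 -m inch '{"hand":[0,0,0,0.42,0.42,0.42,0.42,0.42,0.42,0.42,0.42],"delta_pos":[[0.14,0,0.28],[0.14,0,0.28],[0,0,0],[0,0,0],[0,0,0],[0,0,0],[0,0,-2],[0,0,-3],[0,0,-4],[0,0,-3],[0,0,0]],"turn":[0,0,0,0,0,0,0,0,0,0,0]}'
python3 - <<'E'
from h import *
s=env.state();print(s['t'],s['eef_pos'],s['ft_force'],s['moment'])
w,d=shot('wrist','wrist8');shot('side','side8');a,_=shot('scene','scene8')
b=cv2.imread('pics/side8.png')
f=lambda i:cv2.resize(i,(390,500),interpolation=cv2.INTER_CUBIC)
cv2.imwrite('pics/w8.png',np.hstack([f(a[130:230,390:468]),f(b[80:180,230:308])]))
E
```

```text
t: 10.7
eef_pos: [458.1, 200.9, 447.8]
tcp_rot: [-3.141, -0.006, 0.203]
ft_force: [-0.3, -0.2, -0.8]
opening: 0.418
10.7 [458.09670148 200.9026799  447.80829954] [-0.32379771 -0.2463171  -0.77552719] [-0.02093718  0.07714196 -0.04603907]
```

View pics/w8.png

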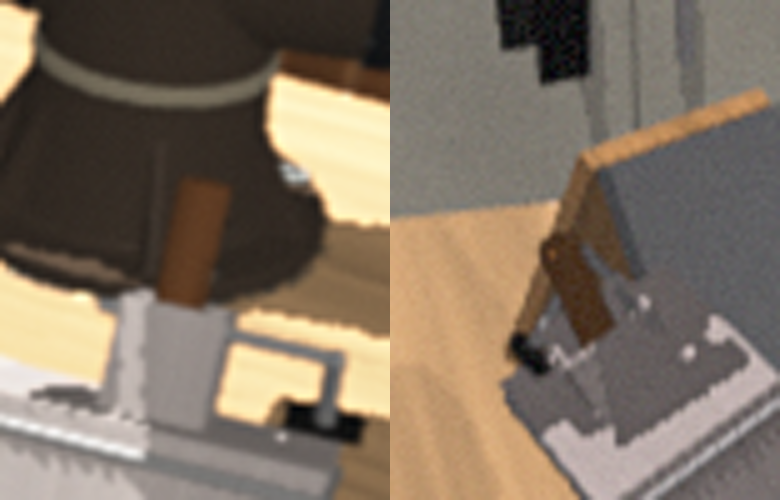

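View pics/wrist8.png

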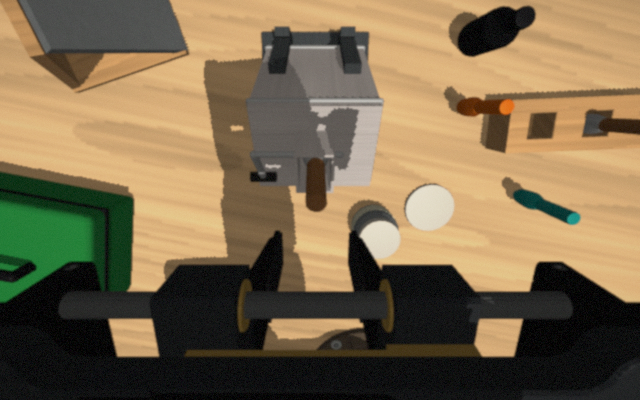

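```bash
python3 - <<'E'
from h import *
p=np.load('pics/canp.npy'); R,o=canT(p)
hinge=np.array([21,0,224]); 
for c in ['scene','side','wrist']:
    P=cloud(c,c+'8'); im=cv2.imread(f'pics/{c}8.png'); L=((P.reshape(-1,3)-o)@R); g=im.max(2).reshape(-1)
    m=(g<45)&(abs(L[:,1]-60)<22)&(L[:,0]>-60)&(L[:,0]<0)&(L[:,2]>175)&(L[:,2]<240)
    q=L[m]; 
    if len(q)>5:
        print(c,len(q),np.median(q,0).round(1),'y ext',np.percentile(q[:,1],[3,97]).round(1))
        f=least_squares(lambda a:np.hypot(q[:,0]-(21+60*np.cos(a[0])),q[:,2]-(224+60*np.sin(a[0])))-6,[np.radians(207)],loss='soft_l1'); print('angle',f.x[0]-np.radians(138.4))
for a in [0,.95,1.1,1.2,1.25,1.3,1.35]:
    t=np.radians(138.4)+a; r=np.array([21+60*np.cos(t),60,224+60*np.sin(t)]); print(a,(o+R@r).round(1))
print('yaw',p[3],'hdir',np.cos(p[3]),np.sin(p[3]))
P=cloud('side','side8').reshape(-1,3);L=(P-o)@R; q=L[(abs(L[:,1])<14)&(abs(L[:,0])<40)&(L[:,2]>240)&(L[:,2]<330)]; print('brush end z',np.percentile(q[:,2],[50,98,100]).round(), np.median(q[q[:,2]>260],0))
E
```

```text
scene 55 [-27.1  57.2 193.3] y ext [46.1 71.6]
angle 1.228703946366954
side 28 [-31.6  49.4 197.8] y ext [41.9 69.4]
angle 1.2639378351177801
wrist 180 [-32.9  55.2 197.1] y ext [43.8 71.2]
angle 1.2784024026136809
0 [427.  256.7 256.1]
0.95 [438.8 259.1 202.5]
1.1 [444.9 260.3 196.1]
1.2 [449.5 261.3 192.3]
1.25 [451.9 261.8 190.6]
1.3 [454.4 262.3 189. ]
1.35 [457.  262.8 187.6]
yaw 0.2025130246062337 hdir 0.9795642227479363 0.2011316323014146
brush end z [262. 277. 278.] [  3.99521412  -7.57046049 271.88811169]
```

```bash
python3 -m inch '{"hand":[0,0,0,0,0,0,0,0,0,0,0,0,0,0,0,0],"delta_pos":[[0,0,0],[0,0,0],[0,0,0],[0,0,0],[0,0,0],[0,0,0],[0,0,0],[0,0,0],[0,0,0],[0,0,0],[0,0,0],[2.1,-0.8,0],[2.1,-0.8,0],[2.1,-0.8,0],[0,0,0],[0,0,0]],"turn":[-0.15,-0.15,-0.15,-0.15,-0.15,-0.15,-0.15,-0.15,-0.15,-0.15,-0.07,0,0,0,0,0]}'; python3 -m inch '{"hand":[0,0,0,0,0,0,0,0],"delta_pos":[[0,0,2.5],[0,0,3],[0,0,3],[0,0,3],[0,0,3],[0,0,2.3],[0,0,0],[0,0,0]],"turn":[0,0,0,0,0,0,0,0]}'
python3 - <<'E'
from h import *
s=env.state();print(s['t'],s['eef_pos'],s['ft_force'],s['moment'],s['joints'].round(2))
w,d=shot('wrist','wrist9');shot('side','side9');a,_=shot('scene','scene9')
b=cv2.imread('pics/side9.png')
f=lambda i:cv2.resize(i,(390,500),interpolation=cv2.INTER_CUBIC)
cv2.imwrite('pics/w9.png',np.hstack([f(a[130:230,390:468]),f(b[80:180,230:308])]))
E
```

```text
t: 12.45
eef_pos: [421.7, 257.7, 443.2]
tcp_rot: [-3.14, 0.001, 1.774]
ft_force: [0.2, -0.5, -0.3]
opening: 0.003
t: 13.25
eef_pos: [422.3, 257.2, 276.3]
tcp_rot: [-3.141, 0.0, 1.772]
ft_force: [0.0, 0.5, 0.4]
opening: 0.003
13.25 [422.27956589 257.23327704 276.32107309] [0.04428321 0.49115537 0.40939872] [ 0.09466881 -0.00120933 -0.05852448] [ 0.41  0.33  1.89 -0.    0.93  0.21]
```

View pics/w9.png

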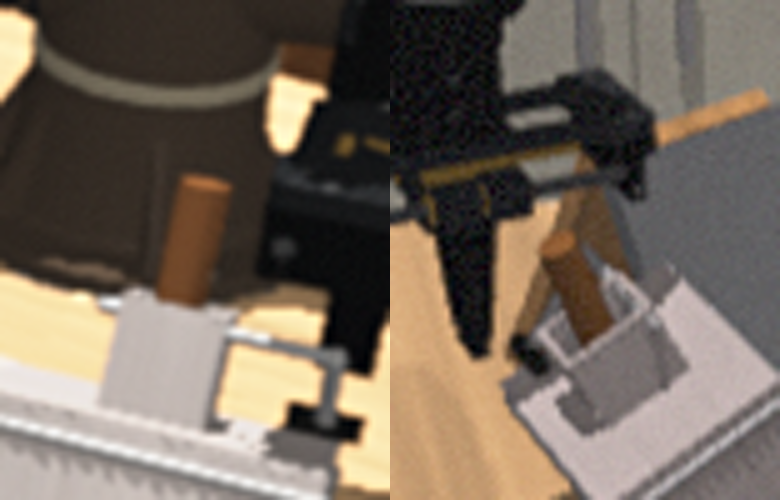

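View pics/wrist9.png

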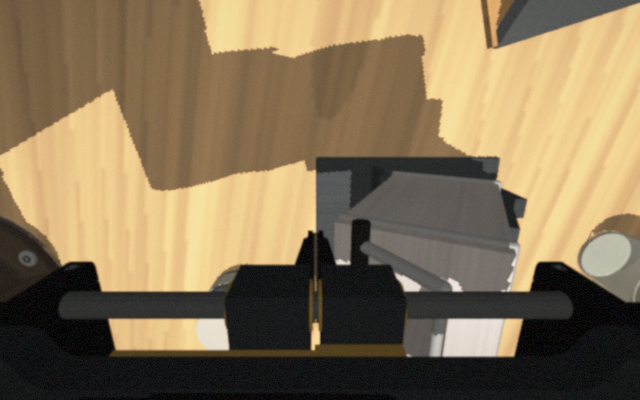

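```bash
python3 -m inch '{"hand":[0,0,0,0,0,0],"delta_pos":[[0,0,1.1],[0,0.6,0],[0,0.6,0],[0,0.6,0],[0,0,0],[0,0,0]],"turn":[0,0,0,0,0,0]}'; python3 -m inch '{"hand":[0,0,0],"delta_pos":[[0,0.2,0],[0,0.2,0],[0,0,0]],"turn":[0,0,0]}'
python3 - <<'E'
from h import *
s=env.state();print(s['t'],s['eef_pos'],s['ft_force'],s['moment'])
b,d=shot('side','side10');a,_=shot('scene','scene10')
f=lambda i:cv2.resize(i,(390,500),interpolation=cv2.INTER_CUBIC)
cv2.imwrite('pics/w10.png',np.hstack([f(a[130:230,390:468]),f(b[80:180,230:308])]))
E
```

```text
t: 14.0
eef_pos: [439.5, 261.3, 265.1]
tcp_rot: [-3.141, 0.0, 1.773]
ft_force: [-1.6, -0.4, 0.8]
opening: 0.005
t: 14.3
eef_pos: [443.1, 262.0, 264.9]
tcp_rot: [-3.141, 0.0, 1.773]
ft_force: [-3.0, -0.6, -2.7]
opening: 0.003
14.3 [443.14927572 262.02331402 264.8604729 ] [-3.03014648 -0.6265759  -2.65946789] [-0.17319596  0.69709337 -0.04095789]
```

View pics/w10.png

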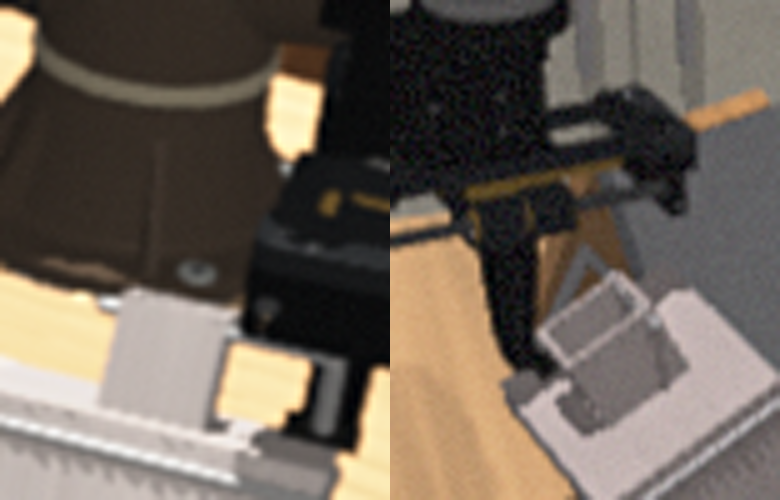

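```bash
python3 -m inch '{"hand":[0,0,0,0,0,0,0,0,0,0],"delta_pos":[[0,0,0],[0,0,0],[0,-1.2,-0.4],[0,-1.5,-0.8],[0,-1,-2],[0,0,-3],[0,0,-3.5],[0,0,-3.5],[0,0,0],[0,0,0]],"turn":[0,0,0,0,0,0,0,0,0,0]}'
python3 - <<'E'
from h import *
s=env.state();print(s['t'],s['eef_pos'],s['ft_force'],s['moment'])
b,d=shot('side','side11');a,_=shot('scene','scene11');w,_=shot('wrist','wrist11')
f=lambda i:cv2.resize(i,(390,500),interpolation=cv2.INTER_CUBIC)
cv2.imwrite('pics/w11.png',np.hstack([f(a[130:230,390:468]),f(b[80:180,230:308])]))
E
```

```text
t: 15.4
eef_pos: [406.3, 254.5, 398.2]
tcp_rot: [3.139, -0.001, 1.773]
ft_force: [0.0, 0.5, -0.9]
opening: 0.007
15.4 [406.25137636 254.526589   398.22803223] [ 0.03474207  0.49885745 -0.90922862] [-0.04753914 -0.01539144  0.01430031]
```

View pics/w11.png

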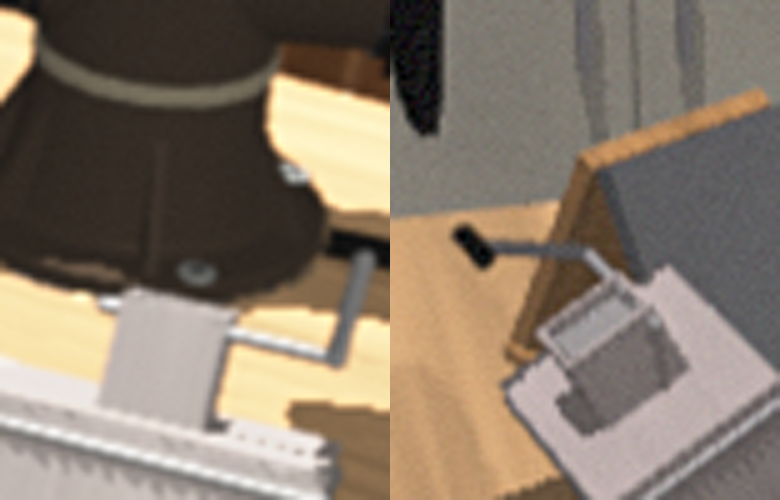

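View pics/wrist11.png

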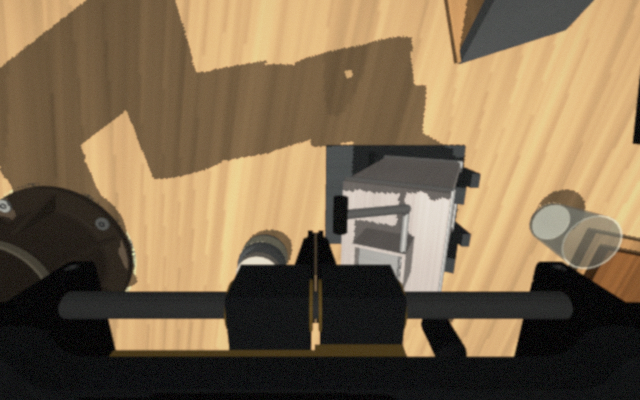

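```bash
python3 -m inch '{"hand":[0.55,0.55,0.55,0.55,0.55,0.55,0.55,0.55,0.55,0.55,0.55],"delta_pos":[[0,0,0],[0,0,0],[0,0,0],[0,0,0],[0,0,0],[0,0,0],[0,0,0],[0,0,0],[0,0,0],[0,0,0],[0,0,0]],"turn":[0.15,0.15,0.15,0.15,0.15,0.15,0.15,0.15,0.15,0.15,0.07]}'; python3 -m inch '{"hand":[0.55,0.55,0.55,0.55,0.55,0.55,0.55,0.55,0.55,0.55,0.55,0.55,0.55,0.55,0.55,0.55,0.55,0.55,0.55,0.55],"delta_pos":[[0.7,3.54,0],[0.7,3.54,0],[0.7,3.54,0],[0.7,3.54,0],[0.7,3.54,0],[0.7,3.54,0],[0.7,3.54,0],[0.7,3.54,0],[0.7,3.54,0],[0.7,3.54,0],[0.7,3.54,0],[0.7,3.54,0],[0.7,3.54,0],[0.7,3.54,0],[0,0,3],[0,0,3.5],[0,0,3.5],[0,0,3.5],[0,0,2.1],[0,0,0]],"turn":[0,0,0,0,0,0,0,0,0,0,0,0,0,0,0,0,0,0,0,0]}'
python3 -m inch '{"hand":[0.55,0.55],"delta_pos":[[0,0,0],[0,0,0]],"turn":[0,0]}'
python3 - <<'E'
from h import *
s=env.state();print(s['t'],s['eef_pos'],s['tcp_rot'])
shot('wrist','wrist12');P=cloud('wrist','wrist12').reshape(-1,3)
Q=P[(P[:,2]>136)&(P[:,2]<145)&(np.hypot(P[:,0]-603,P[:,1]+212)<25)];print(len(Q),Q.mean(0),(Q.min(0)+Q.max(0))/2)
E
```

```text
t: 16.65
eef_pos: [406.9, 254.6, 396.1]
tcp_rot: [3.141, 0.002, 0.197]
ft_force: [0.7, 0.7, 0.7]
opening: 0.554
t: 18.65
eef_pos: [601.8, -210.5, 237.2]
tcp_rot: [-3.138, 0.005, 0.203]
ft_force: [-0.1, -0.6, -0.5]
opening: 0.549
t: 18.85
eef_pos: [603.3, -211.2, 242.4]
tcp_rot: [3.141, -0.001, 0.203]
ft_force: [0.2, 0.8, 0.4]
opening: 0.553
18.85 [ 603.27160668 -211.16705058  242.37188824] [ 3.14051607e+00 -1.43410779e-03  2.02900380e-01]
615 [ 603.46360553 -212.36891228  140.72676331] [ 602.63649101 -212.54028043  139.48939198]
```

View pics/wrist12.png

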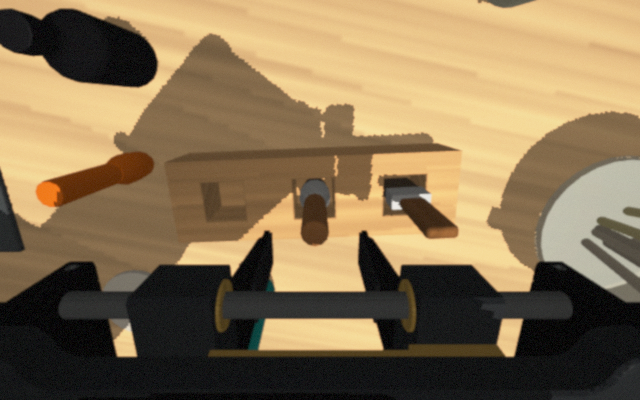

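```bash
python3 -m inch '{"hand":[0.55,0.55,0.55,0.55,0,0,0,0,0,0],"delta_pos":[[0,0.08,2.0],[0,0,2.0],[0,0,1.8],[0,0,0],[0,0,0],[0,0,0],[0,0,0],[0,0,0],[0,0,0],[0,0,0]],"turn":[0,0,0,0,0,0,0,0,0,0]}'
```

```text
t: 19.9
eef_pos: [603.2, -211.8, 183.7]
tcp_rot: [3.141, -0.001, 0.203]
ft_force: [-0.7, 0.6, 4.1]
opening: 0.205
```

```bash
python3 -m inch '{"hand":[0,0,0,0,0,0,0,0,0],"delta_pos":[[0,0,-1.5],[0,0,-3],[0,0,-3.5],[0,0,-3.5],[0,0,-3.5],[0,0,-3.5],[0,0,-3.5],[0,0,-3],[0,0,-1]],"turn":[0,0,0,0,0,0,0,0,0]}'; python3 -m inch '{"hand":[0,0,0,0,0,0,0,0,0,0,0,0,0,0,0,0],"delta_pos":[[-0.29,-3.334,0],[-0.29,-3.334,0],[-0.29,-3.334,0],[-0.29,-3.334,0],[-0.29,-3.334,0],[-0.29,-3.334,0],[-0.29,-3.334,0],[-0.29,-3.334,0],[-0.29,-3.334,0],[-0.29,-3.334,0],[-0.29,-3.334,0],[-0.29,-3.334,0],[-0.29,-3.334,0],[0,0,0],[0,0,0],[0,0,0]],"turn":[0,0,0,0,0,0,0,0,0,0,0,0,0,0,0,0]}'
python3 - <<'E'
from h import *
s=env.state();print(s['t'],s['eef_pos'],s['ft_force'])
for c in ['scene','side','wrist']: shot(c,c+'13')
a=cv2.imread('pics/scene13.png'); b=cv2.imread('pics/side13.png'); w=cv2.imread('pics/wrist13.png')
f=lambda i:cv2.resize(i,(390,500),interpolation=cv2.INTER_CUBIC)
cv2.imwrite('pics/m13.png',np.hstack([cv2.resize(w[140:268,270:370],(390,500),interpolation=cv2.INTER_CUBIC),f(b[80:180,230:308])]))
E
```

```text
t: 20.8
eef_pos: [602.9, -211.7, 447.2]
tcp_rot: [3.138, -0.004, 0.203]
ft_force: [0.5, -0.3, -1.1]
opening: 0.207
t: 22.4
eef_pos: [478.9, 204.5, 442.8]
tcp_rot: [3.141, 0.001, 0.202]
ft_force: [0.1, -0.4, -1.6]
opening: 0.203
22.4 [478.90426991 204.53797872 442.76279114] [ 0.08621854 -0.37209973 -1.57326647]
```

View pics/m13.png

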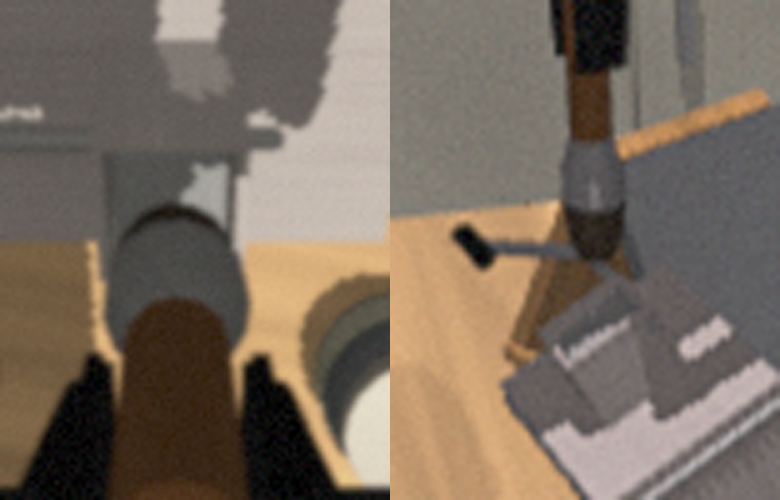

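```bash
python3 -m inch '{"hand":[0,0,0,0,0,0,0],"delta_pos":[[0,-0.06,1.3],[0,0,1.3],[0,0,1.3],[0,0,1.2],[0,0,0],[0,0,0],[0,0,0]],"turn":[0,0,0,0,0,0,0]}'
python3 -m inch '{"hand":[0,0,0,0,0],"delta_pos":[[-0.3,0,0.5],[-0.4,0,0.6],[-0.4,0,0.5],[0,0,0],[0,0,0]],"turn":[0,0,0,0,0]}'
python3 - <<'E'
from h import *
s=env.state();print(s['t'],s['eef_pos'],s['ft_force'],s['moment'])
w,d=shot('wrist','wrist14');b,_=shot('side','side14')
f=lambda i:cv2.resize(i,(390,500),interpolation=cv2.INTER_CUBIC)
cv2.imwrite('pics/w14.png',np.hstack([cv2.resize(w[140:268,270:370],(390,500),interpolation=cv2.INTER_CUBIC),f(b[80:180,230:308])]))
E
```

```text
t: 23.25
eef_pos: [478.7, 205.6, 392.5]
tcp_rot: [3.142, 0.0, 0.203]
ft_force: [-2.7, -1.8, -1.4]
opening: 0.205
t: 23.75
eef_pos: [468.4, 203.7, 376.5]
tcp_rot: [-3.141, -0.003, 0.203]
ft_force: [3.0, 1.7, 0.8]
opening: 0.207
23.75 [468.43233147 203.68505326 376.48575679] [2.96486029 1.73233644 0.8365243 ] [ 0.39192709 -0.88346976  0.01795306]
```

View pics/w14.png

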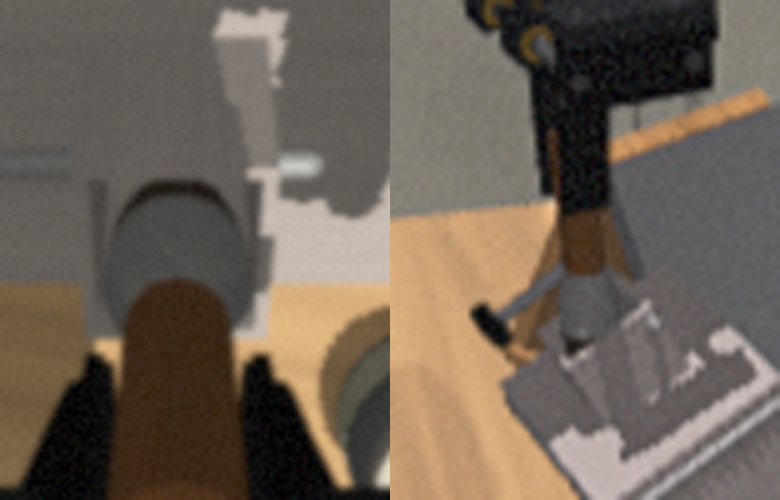

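```bash
python3 -m inch '{"hand":[0,0,0,0,0],"delta_pos":[[-0.45,0.06,0.7],[-0.4,0,0.6],[-0.4,0,0.6],[0,0,0],[0,0,0]],"turn":[0,0,0,0,0]}'; python3 -m inch '{"hand":[0,0,0,0,0],"delta_pos":[[-0.2,0,0.6],[-0.1,0,0.6],[-0.05,0,0.55],[0,0,0],[0,0,0]],"turn":[0,0,0,0,0]}'; python3 -m inch '{"hand":[0,0,0,0],"delta_pos":[[0.1,0,0.5],[0.2,0,0.5],[0,0,0],[0,0,0]],"turn":[0,0,0,0]}'
python3 - <<'E'
from h import *
s=env.state();print(s['t'],s['eef_pos'],s['ft_force'],s['moment'])
w,d=shot('wrist','wrist15');b,_=shot('side','side15')
f=lambda i:cv2.resize(i,(390,500),interpolation=cv2.INTER_CUBIC)
cv2.imwrite('pics/w15.png',np.hstack([cv2.resize(w[140:268,270:370],(390,500),interpolation=cv2.INTER_CUBIC),f(b[80:180,230:308])]))
E
```

```text
t: 24.35
eef_pos: [455.8, 200.4, 357.0]
tcp_rot: [3.142, 0.0, 0.203]
ft_force: [3.8, 1.4, -1.5]
opening: 0.21
t: 24.85
eef_pos: [452.5, 199.7, 339.3]
tcp_rot: [3.142, 0.001, 0.203]
ft_force: [4.7, 0.3, -4.3]
opening: 0.208
t: 25.25
eef_pos: [455.5, 200.3, 329.3]
tcp_rot: [3.142, -0.0, 0.203]
ft_force: [5.1, 1.5, -3.7]
opening: 0.199
25.25 [455.48153055 200.32468748 329.32468848] [ 5.08235443  1.50822899 -3.68495031] [ 0.36186547 -1.21095757 -0.03799531]
```

View pics/w15.png

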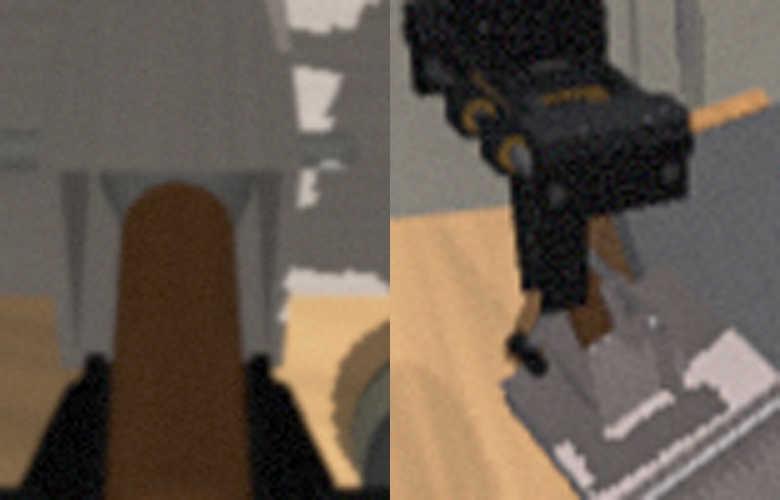

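Same state as with the first brush; push the last bit, release, rise.

```bash
python3 -m inch '{"hand":[0,0,0,0.42,0.42,0.42,0.42,0.42,0.42,0.42,0.42],"delta_pos":[[0.14,0,0.28],[0.14,0,0.28],[0,0,0],[0,0,0],[0,0,0],[0,0,0],[0,0,-2],[0,0,-3],[0,0,-4],[0,0,-3],[0,0,0]],"turn":[0,0,0,0,0,0,0,0,0,0,0]}'
python3 - <<'E'
from h import *
s=env.state();print(s['t'],s['eef_pos'],s['ft_force'])
b,_=shot('side','side16');a,_=shot('scene','scene16')
f=lambda i:cv2.resize(i,(390,500),interpolation=cv2.INTER_CUBIC)
cv2.imwrite('pics/w16.png',np.hstack([f(a[130:230,390:468]),f(b[80:180,230:308])]))
E
```

```text
t: 26.45
eef_pos: [458.3, 201.0, 447.7]
tcp_rot: [-3.141, -0.006, 0.203]
ft_force: [-0.0, -0.6, 0.0]
opening: 0.418
26.45 [458.25130558 200.98014959 447.7265724 ] [-0.04455567 -0.5972978   0.0096194 ]
```

View pics/w16.png

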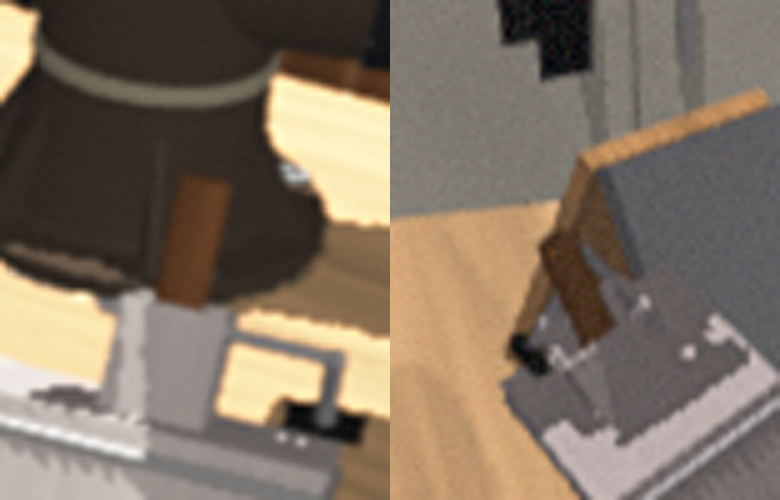

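Identical to the first; repeat the lever press.

```bash
python3 -m inch '{"hand":[0,0,0,0,0,0,0,0,0,0,0,0,0,0,0,0],"delta_pos":[[0,0,0],[0,0,0],[0,0,0],[0,0,0],[0,0,0],[0,0,0],[0,0,0],[0,0,0],[0,0,0],[0,0,0],[0,0,0],[2.1,-0.8,0],[2.1,-0.8,0],[2.1,-0.8,0],[0,0,0],[0,0,0]],"turn":[-0.15,-0.15,-0.15,-0.15,-0.15,-0.15,-0.15,-0.15,-0.15,-0.15,-0.07,0,0,0,0,0]}'; python3 -m inch '{"hand":[0,0,0,0,0,0,0,0],"delta_pos":[[0,0,2.5],[0,0,3],[0,0,3],[0,0,3],[0,0,3],[0,0,2.3],[0,0,0],[0,0,0]],"turn":[0,0,0,0,0,0,0,0]}'; python3 -m inch '{"hand":[0,0,0,0,0,0],"delta_pos":[[0,0,1.1],[0,0.6,0],[0,0.6,0],[0,0.6,0],[0,0,0],[0,0,0]],"turn":[0,0,0,0,0,0]}'; python3 -m inch '{"hand":[0,0,0,0,0],"delta_pos":[[0,0.2,0],[0,0.2,0],[0,0,0],[0,0,0],[0,0,0]],"turn":[0,0,0,0,0]}'
python3 - <<'E'
from h import *
s=env.state();print(s['t'],s['eef_pos'],s['ft_force'])
b,_=shot('side','side17');a,_=shot('scene','scene17')
f=lambda i:cv2.resize(i,(390,500),interpolation=cv2.INTER_CUBIC)
cv2.imwrite('pics/w17.png',np.hstack([f(a[130:230,390:468]),f(b[80:180,230:308])]))
E
```

```text
t: 28.15
eef_pos: [421.7, 257.7, 443.0]
tcp_rot: [-3.14, 0.001, 1.774]
ft_force: [-0.3, 0.6, 0.0]
opening: 0.008
t: 28.95
eef_pos: [422.4, 257.3, 276.2]
tcp_rot: [-3.141, 0.0, 1.772]
ft_force: [-0.9, 0.5, -0.6]
opening: 0.005
t: 29.55
eef_pos: [439.6, 261.4, 265.1]
tcp_rot: [3.142, 0.0, 1.773]
ft_force: [-1.2, -0.1, 0.3]
opening: 0.004
t: 30.05
eef_pos: [443.3, 262.1, 264.9]
tcp_rot: [-3.141, 0.0, 1.773]
ft_force: [-2.2, -1.0, -2.5]
opening: 0.006
30.05 [443.3033631  262.10214838 264.91746255] [-2.23563744 -0.98457963 -2.49479471]
```

View pics/w17.png

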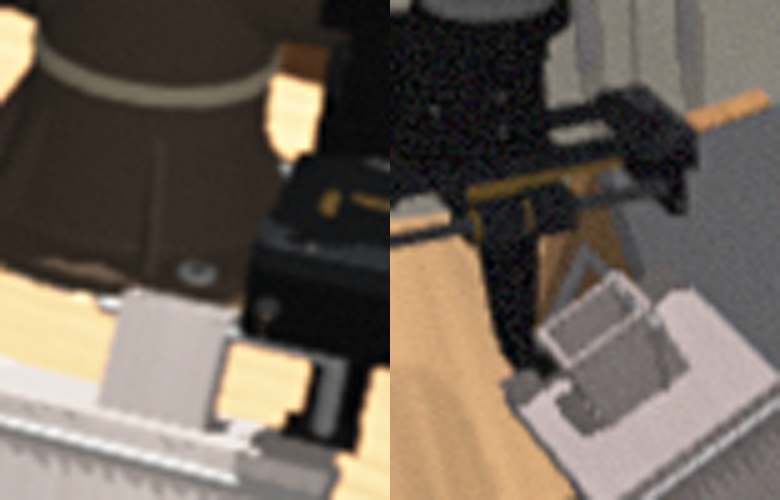

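```bash
python3 -m inch '{"hand":[0,0,0,0,0,0,0,0,0,0,0,0,0],"delta_pos":[[0,0,0],[0,0,0],[0,0,0],[0,0,0],[0,-1.2,-0.4],[0,-1.5,-0.8],[0,-1,-2],[0,0,-3],[0,0,-3.5],[0,0,-3.5],[0,0,0],[0,0,0],[0,0,0]],"turn":[0,0,0,0,0,0,0,0,0,0,0,0,0]}'
python3 - <<'E'
from h import *
s=env.state();print(s['t'],s['eef_pos'],s['ft_force'])
b,_=shot('side','side18');a,_=shot('scene','scene18')
f=lambda i:cv2.resize(i,(390,500),interpolation=cv2.INTER_CUBIC)
cv2.imwrite('pics/w18.png',np.hstack([f(a[130:230,390:468]),f(b[80:180,230:308])]))
p=np.load('pics/canp.npy'); R,o=canT(p)
for c in ['scene','side']:
    im=cv2.imread(f'pics/{c}18.png'); L=((cloud(c,c+'18').reshape(-1,3)-o)@R); g=im.max(2).reshape(-1)
    q=L[(g<45)&(abs(L[:,1]-60)<22)&(abs(L[:,0]+24)<25)&(L[:,2]>240)&(L[:,2]<290)]
    f2=least_squares(lambda x:np.hypot(q[:,0]-(21+60*np.cos(x[0])),q[:,2]-(224+60*np.sin(x[0])))-6,[np.radians(140)],loss='soft_l1'); print(c,len(q),'flap angle',f2.x[0]-np.radians(138.4))
E
```

```text
t: 31.45
eef_pos: [406.5, 254.6, 396.6]
tcp_rot: [-3.141, 0.0, 1.773]
ft_force: [0.2, -0.0, -0.5]
opening: -0.001
31.45 [406.52477902 254.56936385 396.60372624] [ 0.22592902 -0.00940775 -0.54558921]
scene 63 flap angle 0.017054972106028465
side 26 flap angle 0.02908651917536087
```

View pics/w18.png

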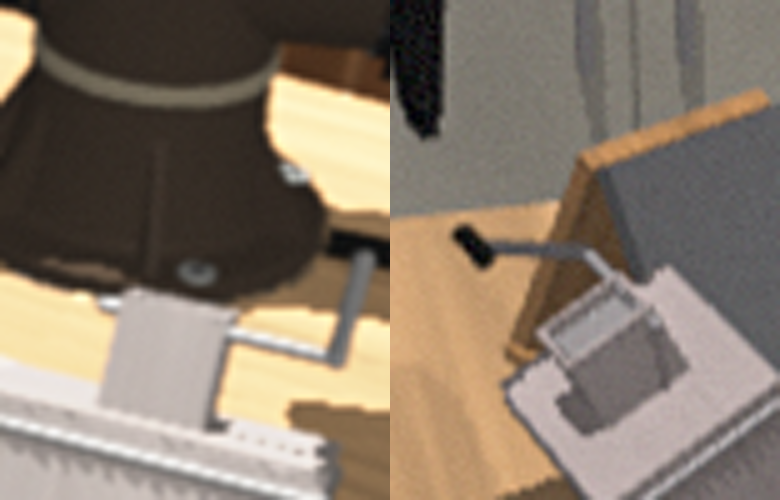

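View pics/side18.png

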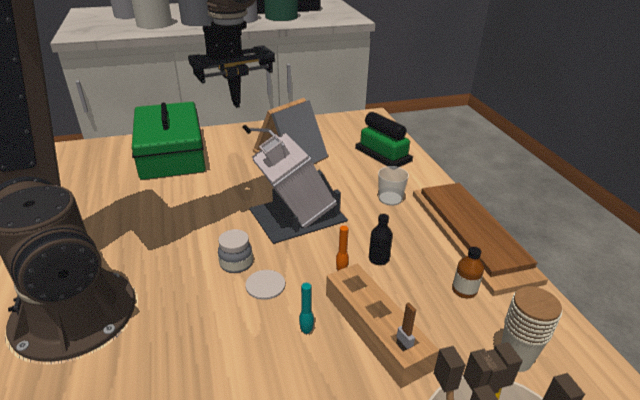

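The flap is shut, with the roller back at its start position. Two wells are empty and the flat brush, at (407,325), is still in its well. The jar (234,250), lid (265,284), bottle (381,240) and both look-alikes have not moved, and the gripper is clear of everything.

```bash
python3 -c "
from cell import ticket
print(ticket.job_done())"
```

```text
the job is handed in; nothing more can be done
None
```

Both round brushes are in the can and the job is handed in; I got no verdict back. I took each brush from its well and pushed it bristles first through the neck, with its tip about 80 mm below the rim, well past the flap. I let go of each one, then held the thumb lever near its stop until it dropped in.

**Last checks (t ≈ 31.5 s):**
- **Flap:** shut. The fit of the lever roller gives 0.02 to 0.03 rad, which is shut within measuring error.
- **Brushes:** nothing sticks out of the neck and both round-brush wells are empty. I could not see inside the closed can, so "wholly inside" rests on the flap closing and the empty mouth.
- **Other things:** the flat brush is still in the stand. The jar, lid, black bottle and both look-alikes look unmoved.
- **Forces:** the readings stayed at 7 N or less. I only read them at the end of each move, so a brief peak could have been missed.
- **Gripper:** it ended above the can, touching nothing.

**One disagreement:** before the first insertion, the cameras differed by 1 to 3 mm on sideways alignment, partly because the arm had not settled. I corrected this from the wrist picture, and both brushes went in without jamming.

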